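Shut off and bleed the hand sprayer

ROBOT

A 7-joint arm with a two-finger parallel gripper is mounted at the origin on the work surface. World frame = base frame: x ahead of the robot, y to its left, z up, the work surface at z = 0. Lengths are in m, angles in rad, forces in N, time in s.
With the tool pointing down it reaches from about 0.35 to 0.9 m from the base axis. Payload 8.1 kg.
Tool frame: the origin (TCP) lies on the centre line of the jaws, within the pads' length; the fingertips stand 19 mm ahead of it and the grasp point (between the pads) is the TCP (arm.tip_reach is the distance from the TCP to the fingertips, in m); z points along the fingers, y is the line along which they close (so a half turn about z gives the same grasp; the last joint's range is limited). The gripper opens to 92 mm and grips with 3 to 60 N. Pads are 19 mm wide; open, the fingers measure 130 mm over their backs; the gripper's body (75 mm by 190 mm) begins 47 mm behind the grasp point.
Start: joints at [-1.383, 0.434, 0.025, 1.573, -0.012, 1.134, -0.075], TCP at [0.179, 0.599, 0.246] pointing down, gripper open.
Joint ranges: [-2.62, 2.62], [-0.44, 2.09], [-1.27, 1.32], [0.08, 2.57], [-1.32, 4.46], [0.12, 2], [-2.74, 2.74]. Speed limits (rad/s): [2.22, 2.22, 3.01, 3.01, 3.14, 3.14, 3.14].

INTERFACE

Orientations are given as a rotation vector (axis times angle).
In Python, from cell import arm gives the robot as it stands.
- The arm moves only by the tool arm_command, never from a script. Its argument "targets" is a list that holds one entry, the list of rows, each a list of 6 numbers: the shift along the tool's x, y, z in m, then the turn, a rotation vector about the tool's x, y, z in rad. A call has 1 to 10 rows; each row shifts and turns the commanded pose from where the row before left it, along the tool's axes as they then stand; what a row does not reach is not made up. A row lasts 1/8 s, in which the tool goes at most 62.5 mm and 10.7 degrees, less where a joint would pass 70% of its speed; a pose out of reach is approached as far as the arm can. A call with a gripper value outside its range is refused whole. "jaw" is the finger opening in m, from 0 to 0.0918, set as the call begins (left out, the last holds). The fingers move at their own pace and stop on an object; "newtons" is the grip in N (left out, the last holds). Time passes only in rows, so rows that do not move let the fingers close. It gives the time, the measured TCP pose, the force, the opening and the grip force at its end, in the units of the state.
- arm.observe(): the state, without advancing time (a new reading comes with each control period).
- arm.get_image(name): name is "side" or "top" or "wrist"; returns a dict with "pixels" (480x640x3 uint8, red, green, blue), "z_map" (480x640 float32, m along the optical axis (not along the pixel's ray), 0 where there is no reading), "fx", "fy", "cx", "cy" (pixels), "dist" ([k1, k2, p1, p2, k3] as OpenCV has them; the pictures are not rectified), "xyz" and "rotation" of the camera in the world; the wrist camera has in their place "T_tool_cam" (4x4, takes a point from camera to tool coordinates, whose origin is the TCP and whose axes are the flange's). Camera axes: x right, y down, z forward; pixel columns grow to the right and rows downward; lengths in m; the calibration is good to about 2 mm. A picture is of the moment at which its call begins: read the wrist's pose just before it.
- arm.sign_off(): hands the job in; it is judged then, once.
The state is a dict: "clock": time; "joints": joint angles; "dq": joint speeds; "joint_efforts": joint torques, N m; "position": TCP position; "ee_rot": TCP orientation; "force": force on the tool from outside, world axes, zero at the start; "ft_torque": the same for the moment, N m; "width": opening from 0.0 (shut) to 1.0 (fully open); "gripper_force": force on a finger pad.
Only numpy, scipy, OpenCV 4.12 (cv2) and the standard library are available. Lean on these libraries where they do the work, as an engineer would, in place of code of your own. Each camera call takes 0.05 s, during which the arm holds its last target. There are 200 camera calls.

TASK

Get the hand sprayer ready for a new head: push the lever of its stop valve fully closed, and only then squeeze the sprayer's trigger fully home against its grip and keep it there for about two seconds to let the pressure out, with no more force than it needs (well under 30 N). Then ease the trigger back slowly, taking a good second or more over it and never letting it snap, until it is at rest and let go; leave the valve shut and the toiletries where they stand.

Things in the scene. Friction and masses are not known exactly. Their poses are not given: they have to be found in the camera images.
- cradle: dark steel two-post cradle fixed to the counter (foot 64 x 220 x 10 mm), in which a black hand sprayer lies level, telephone-style. Origin: centre of the foot, on the counter. The sprayer's grip is a bar of 26 mm diameter along the cradle's y, axis 115 mm up. Posts with 38 mm collars, 18 wide, round the bar at y = -92 and +80; spray head beyond them at y = +117.
- grip_point (a point): on the axis of the grip bar beside the trigger's working end, at cradle (0, -15, 115) mm; the bar's surface is 13 mm from it. y: along the bar to the spray head. x: square to the bar towards the trigger, away from the robot and 13 to 47 degrees above level (the sprayer lies turned differently each time, held stiffly). z: square to both, upward. The trigger moves in the x-y plane.
- press_point (a point): on the outer face (to be pressed) of the trigger, a flat steel blade 86 mm long, 8 thick, 18 wide, lying along the bar between the posts; 65 mm from its hinge; a 12 mm bead ends the blade 21 mm beyond. Axes at rest as grip_point's: squeeze along -x. The face here is 44 mm from the bar's axis (along x) at rest, 24 mm fully squeezed.
- trigger (a joint): squeeze of the trigger in rad: 0 at rest (sprung back), 0.32 fully home; needs about 3 N at the start and 11 N fully squeezed, at the press point; over 30 N damages it. Hinge: at the spray head end, at grip_point (20, 65, 0) mm, along grip_point's z.
- valve_axis (a point): on the vertical turning axis of the black lever valve (conical body of 66 mm foot diameter fixed to the counter), at the height of its lever, 97 mm above the counter. Axes: those of the fixed valve body; the closed lever points along its +y.
- valve_tip (a point): end of the valve's lever, a level round black rod 80 mm long from the axis, 11 mm thick near the hub and 18 mm at this end; its y axis points along the lever from the hub outwards. It stands 97 mm above the counter; hub top 109 mm.
- valve (a joint): valve lever angle in rad: 0 fully closed, against its stop; open it stands anticlockwise of that, seen from above, by up to 1.45. It stays where it is left; pushing the end takes about 2 N.
- lotion: bystander: grey bottle, 48 mm diameter, 130 mm tall; origin under its centre
- tumbler: bystander: amber cup, 74 mm across, 95 mm tall; origin under its centre
- soap_dish: bystander: dark wooden bowl, 110 mm across, 35 mm tall; origin under its centre

How it is judged:
By the outcome, as a careful person would: the job done as asked, in the order asked, and still so for the second after the job is handed in, with the robot touching nothing.
It also fails if it takes over 72 s, if anything falls off the work surface, if the arm or the gripper's body presses on something with over 40 N, if the wrist force passes 120 N, or if a joint passes its speed limit or range.

## Working session

There is one attempt and no reset: what is moved stays moved. The work goes in short steps, Python scripts to look and compute and a tool call to move; the robot and the scene stay as the last step left them, time stands still between calls to the robot, and variables do not carry over. Pictures are saved under pics/ and viewed, at most 10 in all, crops included, and the job is handed in when it is done.

Besides the shell and the picture viewer there is one more tool, called after "Call:" in YAML: its name, and indented under it one key for each argument. arm_command: Moves the arm, as the interface text tells. Its arguments: {"type":"object","properties":{"targets":{"type":"array","items":{"type":"array","items":{"type":"array","items":{"type":"number"}}}},"jaw":{"type":"number"},"newtons":{"type":"number"}},"required":["targets"]}

```bash
mkdir -p pics; ls
python3 - <<'E'
from cell import arm
import cv2, numpy as np, pickle
print(arm.observe())
for n in ["side","top"]:
    d=arm.get_image(n); pickle.dump(d,open(f"pics/{n}.pkl","wb"))
    cv2.imwrite(f"pics/{n}0.png",d["pixels"][:,:,::-1]); print(n,d["xyz"],d["rotation"],d["fx"],d["dist"])
E
```

```text
pics
{'clock': 0.0, 'joints': array([-1.38262586,  0.43520179,  0.02500266,  1.57410635, -0.01159812,
        1.13398041, -0.07508539]), 'dq': array([-0.00036841,  0.001461  ,  0.00159958, -0.0007772 , -0.00098638,
        0.00082436,  0.00118388]), 'joint_efforts': array([ 3.50219898e-04, -6.67861390e+01,  9.85274389e-01, -3.14447844e+01,
       -6.04531635e-02,  4.29125573e-02,  1.62373358e-04]), 'position': array([0.1791132 , 0.59828389, 0.24495487]), 'ee_rot': array([-4.55250080e-01, -3.10836022e+00,  2.43349326e-03]), 'force': array([-0.5293219 ,  0.41017806, -0.19972875]), 'ft_torque': array([-0.02106645, -0.07449712, -0.01554112]), 'gripper_force': 0.0, 'width': 0.9977555797212667}
side [ 0.57082463 -1.0590541   0.77146368] [-2.11651648  0.04852283 -0.02212398] 620.6580566430265 [-0.08071249  0.          0.          0.          0.        ]
top [0.54159284 0.00951601 1.07262738] [-2.20066889  2.18623914 -0.09516704] 568.086433003409 [-0.1489807  0.         0.         0.         0.       ]
```

View pics/side0.png

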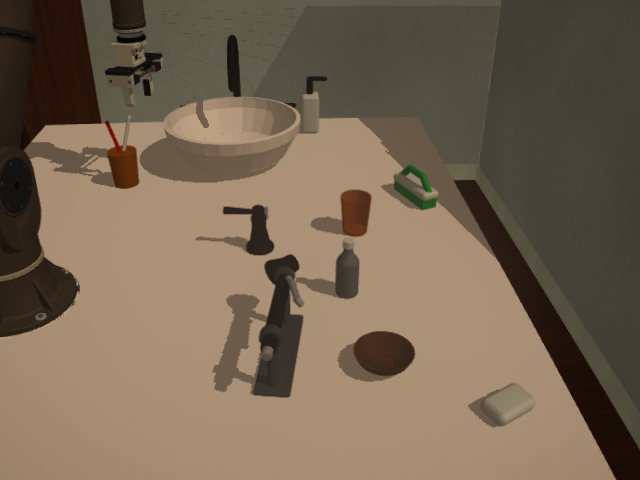

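View pics/top0.png

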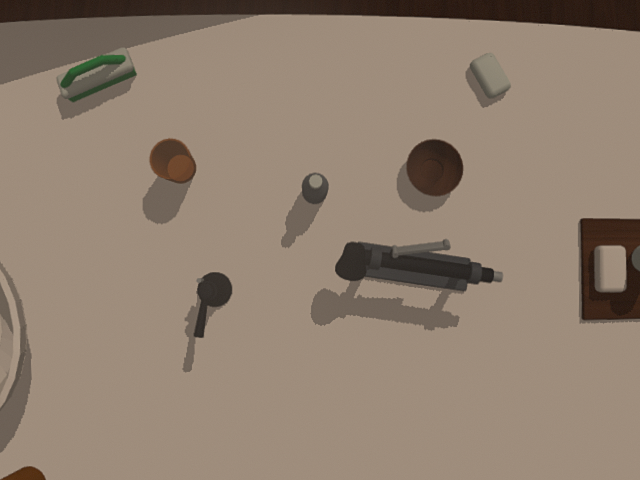

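The top view shows the valve hub at (215,289) with its lever end at (199,335), pointing at the robot. The sprayer bar runs from (350,262) to (495,276), with the trigger blade from (395,251) to its bead at (446,244). The lotion is at (315,187), the tumbler at (172,160) and the dish at (434,168). The side view shows the same layout. Next I'll turn these pixels into positions.

```bash
cat > h.py <<'E'
import cv2, numpy as np, pickle
from scipy.spatial.transform import Rotation as R
def cloud(d,T=None):
    K=np.array([[d["fx"],0,d["cx"]],[0,d["fy"],d["cy"]],[0,0,1]])
    v,u=np.mgrid[:480,:640]
    p=cv2.undistortPoints(np.stack([u,v],-1).reshape(-1,1,2).astype(float),K,np.array(d["dist"])).reshape(480,640,2)
    z=d["z_map"]; P=np.stack([p[...,0]*z,p[...,1]*z,z],-1)
    if T is None: r,t=R.from_rotvec(d["rotation"]).as_matrix() if np.size(d["rotation"])==3 else np.array(d["rotation"]),np.array(d["xyz"])
    else: r,t=T[:3,:3],T[:3,3]
    P=P@r.T+t; P[z<=0]=np.nan; return P
E
python3 - <<'E'
from h import *
np.set_printoptions(precision=4,suppress=True)
d=pickle.load(open("pics/top.pkl","rb")); P=cloud(d)
def box(c0,c1,r0,r1,z0,z1):
    q=P[r0:r1,c0:c1].reshape(-1,3); return q[(q[:,2]>z0)&(q[:,2]<z1)]
print("table",np.nanmedian(P[400:440,200:500,2]))
for n,(u,v) in dict(hub=(215,289),tip=(199,333),tip2=(199,325),grey=(200,281),lever=(205,312),bead=(446,244),blade1=(395,251),blade2=(420,248),bar1=(390,263),bar2=(450,268),lot=(315,182),tum=(172,147),dish=(434,170)).items(): print(n,P[v,u])
h=box(190,240,265,310,.1,.13);print("hub",h.mean(0),len(h),h.min(0),h.max(0))
l=box(185,215,305,345,.08,.125);print("lever",l.mean(0),l.min(0),l.max(0)); 
b=box(385,400+60,255,275,.115,.14);
# bar crest by column
for c in (388,400,420,440,455,464):
    col=P[240:285,c]; m=col[:,2]>.06; print(c,[tuple(np.round(x,3)) for x in col[m][::2]])
for n in("lot",(295,335,170,205)),("tum",(145,200,135,190)),("dish",(400,470,135,200)):
    q=box(*n[1],.02,.2); print(n[0],q.min(0),q.max(0))
E
```

```text
table -0.0007581526922239012
hub [0.5122 0.1672 0.0865]
tip [0.4376 0.1911 0.1037]
tip2 [0.4513 0.1911 0.1044]
grey [0.5261 0.1907 0.1023]
lever [0.4733 0.1816 0.1012]
bead [ 0.5896 -0.2195  0.1535]
blade1 [ 0.5784 -0.1377  0.1361]
blade2 [ 0.5833 -0.1786  0.1414]
bar1 [ 0.5586 -0.1307  0.1267]
bar2 [ 0.5505 -0.2325  0.1274]
lot [ 0.6933 -0.0044  0.1307]
tum [0.7692 0.257  0.0547]
dish [ 0.7405 -0.2361 -0.0002]
hub [0.5066 0.1818 0.1063] 284 [0.4783 0.1673 0.1   ] [0.5311 0.1981 0.1125]
lever [0.4565 0.1894 0.102 ] [0.4303 0.1788 0.0933] [0.4853 0.2026 0.1069]
388 [(np.float64(0.576), np.float64(-0.129), np.float64(0.117)), (np.float64(0.572), np.float64(-0.128), np.float64(0.124)), (np.float64(0.569), np.float64(-0.127), np.float64(0.128)), (np.float64(0.565), np.float64(-0.127), np.float64(0.126)), (np.float64(0.562), np.float64(-0.127), np.float64(0.129)), (np.float64(0.559), np.float64(-0.128), np.float64(0.124)), (np.float64(0.555), np.float64(-0.128), np.float64(0.124)), (np.float64(0.552), np.float64(-0.129), np.float64(0.117))]
400 [(np.float64(0.587), np.float64(-0.148), np.
[... 2543 characters left out ...]
p.float64(0.535), np.float64(-0.243), np.float64(0.119))]
464 [(np.float64(0.557), np.float64(-0.259), np.float64(0.118)), (np.float64(0.554), np.float64(-0.258), np.float64(0.122)), (np.float64(0.551), np.float64(-0.257), np.float64(0.125)), (np.float64(0.547), np.float64(-0.257), np.float64(0.125)), (np.float64(0.544), np.float64(-0.257), np.float64(0.125)), (np.float64(0.54), np.float64(-0.257), np.float64(0.125)), (np.float64(0.537), np.float64(-0.257), np.float64(0.126)), (np.float64(0.534), np.float64(-0.259), np.float64(0.12))]
lot [ 0.6725 -0.0283  0.0205] [0.7197 0.0181 0.1331]
tum [0.7035 0.2159 0.0206] [0.7755 0.2865 0.0985]
dish [ 0.685  -0.2825  0.02  ] [ 0.7941 -0.1748  0.0399]
```

Call:
arm_command:
  targets:
    - [[0, 0, -0.05, 0, 0, 0], [-0.043, -0.039, -0.04, 0, 0, 0], [-0.043, -0.039, 0, 0, 0, 0], [-0.043, -0.039, 0, 0, 0, 0], [-0.043, -0.039, 0, 0, 0, 0], [-0.043, -0.039, 0, 0, 0, 0], [-0.043, -0.039, 0, 0, 0, 0], [-0.043, -0.039, 0, 0, 0, 0], [-0.043, -0.039, 0, 0, 0, 0], [-0.043, -0.039, 0, 0, 0, 0]]
  jaw: 0.0918
  newtons: 20

```text
clock: 1.35
position: [0.4464, 0.1554, 0.3311]
ee_rot: [-0.455, -3.108, -0.0]
force: [0.8, 0.4, -0.5]
width: 1.001
gripper_force: 0.0
```

```bash
cat >> h.py <<'E'
def wrist(arm):
    s=arm.observe(); d=arm.get_image("wrist")
    T=np.eye(4);T[:3,:3]=R.from_rotvec(s["ee_rot"]).as_matrix();T[:3,3]=s["position"]
    return d,cloud(d,T@np.array(d["T_tool_cam"])),s
E
python3 - <<'E'
from h import *; from cell import arm
np.set_printoptions(precision=4,suppress=True)
d,P,s=wrist(arm); np.save("pics/w1.npy",P)
print(s["clock"],s["position"],s["ee_rot"],s["joints"]);print(d["T_tool_cam"])
a=d["pixels"][:,:,::-1]; cv2.imwrite("pics/w1.png",a)
t=cv2.imread("pics/top0.png");
E
```

```text
1.35 [0.4464 0.1554 0.3311] [-0.4549 -3.1085 -0.0003] [-0.7513  0.1079  0.3411  1.8139 -0.0385  1.2261  0.8811]
[[-0.0003 -0.9689 -0.2474  0.0669]
 [ 1.     -0.0002 -0.0001 -0.0006]
 [ 0.     -0.2474  0.9689 -0.1374]
 [ 0.      0.      0.      1.    ]]
```

View pics/w1.png

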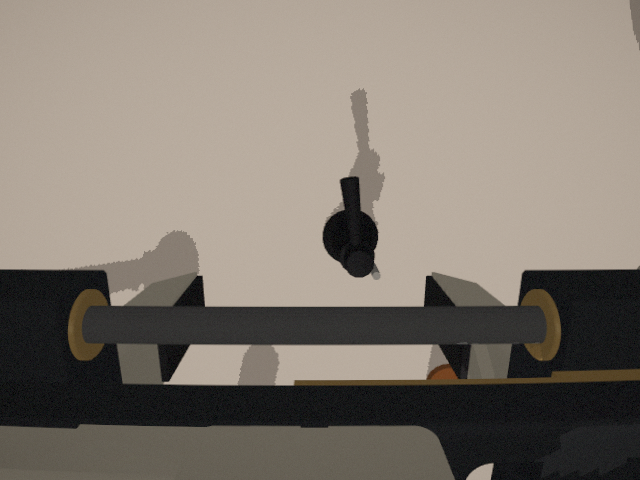

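The wrist view shows the hub at (358,262), the lever end at (349,180) and a small grey pin at (376,275).

Run:
```python
from h import *
np.set_printoptions(precision=4,suppress=True)
P=np.load("pics/w1.npy")
q=P[150:290,310:390]; Q=q.reshape(-1,3)
for v in range(172,292,6):
    r=q[v-150]; m=r[:,2]>.085
    if m.any(): print(v,m.sum(),np.where(m)[0][[0,-1]]+310,r[m].mean(0),r[m][:,2].max())
l=Q[(Q[:,2]>.085)&(Q[:,0]<.475)]; print("lever",l.mean(0),l.min(0),l.max(0))
c=l.mean(0)[:2]; w=np.linalg.svd(l[:,:2]-c,full_matrices=False)[2][0]; print(w,np.rad2deg(np.arctan2(w[1],w[0])), ((l[:,:2]-c)@w).min(),((l[:,:2]-c)@w).max())
b=Q[(Q[:,2]>.02)&(Q[:,2]<.06)];print("body low",b.min(0),b.max(0))
print(P[275,376],P[272,374],P[262,358])
# top cam body low
d=pickle.load(open("pics/top.pkl","rb")); T=cloud(d)[265:345,180:245].reshape(-1,3)
for a,b_ in((.1,.115),(.105,.115),(.003,.02)):
    k=T[(T[:,2]>a)&(T[:,2]<b_)&(T[:,0]>.47)]; print(a,k.min(0),k.max(0))
```

```text
178 18 [341 358] [0.4295 0.1933 0.1   ] 0.10337004508521364
184 19 [340 358] [0.4343 0.1913 0.1019] 0.10526878029495729
190 18 [341 358] [0.4396 0.1903 0.1022] 0.10430283887830688
196 18 [342 359] [0.4452 0.1898 0.1013] 0.1053717401963788
202 17 [343 359] [0.4506 0.1887 0.1015] 0.10422910860700735
208 16 [344 359] [0.4561 0.1877 0.1011] 0.10315147726308793
214 16 [345 360] [0.4618 0.1871 0.101 ] 0.10320874784699668
220 15 [346 360] [0.4673 0.1861 0.1011] 0.10337492034167639
226 14 [347 360] [0.4731 0.185  0.1004] 0.10193526197240549
232 14 [348 361] [0.479  0.1844 0.1001] 0.10238096642734651
238 13 [349 361] [0.4847 0.1834 0.1   ] 0.10152224090783935
244 12 [350 361] [0.4904 0.1823 0.1001] 0.10247384645270602
250 23 [346 368] [0.4961 0.182  0.101 ] 0.10655474576970175
256 29 [343 371] [0.5003 0.1804 0.1055] 0.10836770795634271
262 30 [344 373] [0.5059 0.1802 0.1071] 0.10827984492832465
268 30 [345 376] [0.5131 0.1811 0.1048] 0.1083575420476956
274 29 [349 379] [0.5195 0.1819 0.1048] 0.10868288465083042
lever [0.4496 0.189  0.1012] [0.4279 0.1788 0.089 ] [0.475  0.2009 0.1063]
[ 0.9866 -0.1629] -9.378129800397046 -0.02116323764459411 0.026096599483977516
body low [0.485  0.1571 0.02  ] [0.5153 0.2028 0.0599]
[0.5258 0.193  0.0998] [0.5228 0.192  0.0984] [0.506  0.1798 0.1063]
0.1 [0.4713 0.1673 0.1   ] [0.5311 0.1981 0.1125]
0.105 [0.4769 0.1673 0.1051] [0.5229 0.195  0.1125]
0.003 [0.4725 0.1255 0.003 ] [0.5525 0.2477 0.02  ]
```

Call:
arm_command:
  targets:
    - [[0.011, 0.0325, 0, 0, 0, -0.127], [0, 0, 0.046, 0, 0, 0], [0, 0, 0.046, 0, 0, 0], [0, 0, 0.046, 0, 0, 0], [0, 0, 0.046, 0, 0, 0], [0, 0, 0.042, 0, 0, 0], [0, 0, 0, 0, 0, 0]]
  jaw: 0.045

```text
clock: 2.28
position: [0.4425, 0.1905, 0.1029]
ee_rot: [-0.257, -3.126, 0.006]
force: [-0.3, 0.1, 0.3]
width: 0.489
gripper_force: 0.0
```

Call:
arm_command:
  targets:
    - [[0, 0.007, 0, 0, 0, 0], [0, 0.0075, 0, 0, 0, 0], [-0.0018, 0.0061, 0, 0, 0, 0.1], [-0.0018, 0.0061, 0, 0, 0, 0.1], [-0.0018, 0.0061, 0, 0, 0, 0.1], [0, 0, 0, 0, 0, 0]]

```text
clock: 3.02
position: [0.4578, 0.2232, 0.1064]
ee_rot: [0.719, 3.056, 0.003]
force: [-0.1, 0.2, 0.3]
width: 0.494
gripper_force: 0.0
```

Call:
arm_command:
  targets:
    - [[-0.0018, 0.0061, 0, 0, 0, 0.1], [-0.0018, 0.0061, 0, 0, 0, 0.1], [-0.0018, 0.0061, 0, 0, 0, 0.1]]

```text
clock: 3.4
position: [0.4711, 0.2347, 0.1059]
ee_rot: [-1.171, -2.915, -0.001]
force: [-1.8, -1.8, 0.5]
width: 0.49
gripper_force: 1.0
```

```bash
cat > look.py <<'E'
from h import *; from cell import arm
import sys
d=arm.get_image("top"); P=cloud(d); q=P[250:350,130:250].reshape(-1,3)
hub=np.array([.5065,.1795])
l=q[(q[:,2]>.088)&(q[:,2]<.109)]; rr=np.linalg.norm(l[:,:2]-hub,axis=1); l=l[(rr>.025)&(rr<.085)]
a=np.rad2deg(np.arctan2(*(l[:,:2]-hub).T[::-1])); print(len(l),"angle hist",np.histogram(a,bins=np.arange(0,361,10))); 
i=d["pixels"][:,:,::-1][220:380,100:280]; cv2.imwrite(sys.argv[1],cv2.resize(i,None,fx=3,fy=3))
E
python3 look.py pics/v1.png
```

```text
111 angle hist (array([ 0,  0,  6,  6,  2,  0,  0,  0,  0,  2,  2,  1, 38, 42, 12,  0,  0,
        0,  0,  0,  0,  0,  0,  0,  0,  0,  0,  0,  0,  0,  0,  0,  0,  0,
        0,  0]), array([  0,  10,  20,  30,  40,  50,  60,  70,  80,  90, 100, 110, 120,
       130, 140, 150, 160, 170, 180, 190, 200, 210, 220, 230, 240, 250,
       260, 270, 280, 290, 300, 310, 320, 330, 340, 350, 360]))
```

View pics/v1.png

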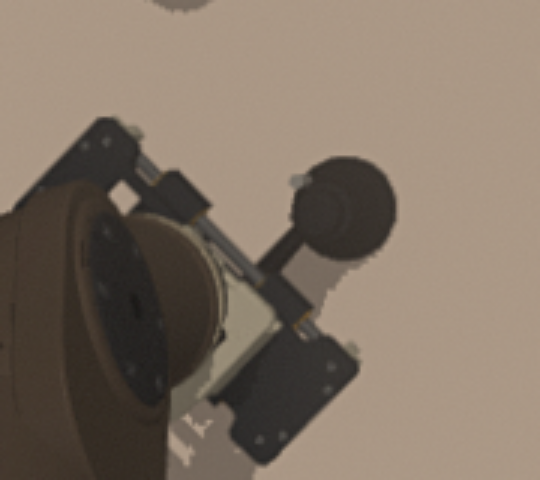

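The lever is following: it now stands at about 130°, and the grey pin has stayed put on the body. I'll continue the arc.

Call:
arm_command:
  targets:
    - [[-0.0018, 0.0061, 0, 0, 0, 0.1], [-0.0018, 0.0061, 0, 0, 0, 0.1], [-0.0018, 0.0061, 0, 0, 0, 0.1]]

```text
clock: 3.82
position: [0.488, 0.2427, 0.1056]
ee_rot: [-1.591, -2.707, -0.0]
force: [-2.2, -0.1, 0.7]
width: 0.492
gripper_force: 1.0
```

Call:
arm_command:
  targets:
    - [[-0.0008, 0.0031, 0, 0, 0, 0.05], [-0.0008, 0.0031, 0, 0, 0, 0.05]]

```text
clock: 4.08
position: [0.4942, 0.2442, 0.1055]
ee_rot: [-1.722, -2.626, -0.0]
force: [-2.5, 0.1, 0.4]
width: 0.491
gripper_force: 0.9
```

Call:
arm_command:
  targets:
    - [[-0.0008, 0.0031, 0, 0, 0, 0.05], [-0.0008, 0.0031, 0, 0, 0, 0.05]]

```text
clock: 4.32
position: [0.5005, 0.2451, 0.1055]
ee_rot: [-1.851, -2.537, -0.0]
force: [-2.1, 1.3, -0.4]
width: 0.491
gripper_force: 0.9
```

Call:
arm_command:
  targets:
    - [[-0.0008, 0.0031, 0, 0, 0, 0.05], [-0.0008, 0.0031, 0, 0, 0, 0.05]]

```text
clock: 4.58
position: [0.5027, 0.2436, 0.1045]
ee_rot: [-1.974, -2.435, 0.012]
force: [-20.9, -6.0, 13.9]
width: 0.491
gripper_force: 11.0
```

Call:
arm_command:
  targets:
    - [[-0.0008, 0.0031, 0, 0, 0, 0.05]]

```text
clock: 4.7
position: [0.5029, 0.2425, 0.1038]
ee_rot: [-2.032, -2.382, 0.021]
force: [-28.9, -9.1, 20.3]
width: 0.495
gripper_force: 15.7
```

Call:
arm_command:
  targets:
    - [[-0.0008, 0.0031, 0, 0, 0, 0.05]]

```text
clock: 4.82
position: [0.5031, 0.2414, 0.1031]
ee_rot: [-2.089, -2.329, 0.029]
force: [-39.0, -11.5, 25.3]
width: 0.496
gripper_force: 20.3
```

Call:
arm_command:
  targets:
    - [[-0.0008, 0.0031, 0, 0, 0, 0.05]]

```text
clock: 4.95
position: [0.5047, 0.2403, 0.1027]
ee_rot: [-2.145, -2.275, 0.033]
force: [-39.3, -12.1, 25.9]
width: 0.534
gripper_force: 20.7
```

The lever reached its stop and the force rose. Backing off.

Call:
arm_command:
  targets:
    - [[0, -0.008, 0, 0, 0, -0.1], [0, -0.01, 0, 0, 0, -0.1], [0, -0.006, 0, 0, 0, 0], [0, 0, 0, 0, 0, 0]]
  jaw: 0.06

```text
clock: 5.45
position: [0.4935, 0.2403, 0.1055]
ee_rot: [-1.92, -2.486, -0.001]
force: [0.1, 0.4, 0.7]
width: 0.657
gripper_force: 0.0
```

Call:
arm_command:
  targets:
    - [[0, 0, -0.055, 0, 0, 0], [0, 0, -0.055, 0, 0, 0.13], [0, 0, -0.055, 0, 0, 0.13], [0, 0, -0.05, 0, 0, 0.136], [-0.0553, 0.0174, 0, 0, 0, 0], [-0.0553, 0.0174, 0, 0, 0, 0], [-0.0553, 0.0174, 0, 0, 0, 0], [-0.0553, 0.0174, 0, 0, 0, 0], [-0.0553, 0.0174, 0, 0, 0, 0]]
  jaw: 0.0918

```text
clock: 6.58
position: [0.5419, -0.0473, 0.3206]
ee_rot: [2.371, 2.061, 0.002]
force: [0.4, -0.2, 0.1]
width: 1.0
gripper_force: 0.0
```

Call:
arm_command:
  targets:
    - [[-0.0553, 0.0174, 0, 0, 0, 0], [-0.0553, 0.0174, 0, 0, 0, 0], [0, 0, 0, 0, 0, 0]]

```text
clock: 6.95
position: [0.5597, -0.1666, 0.3207]
ee_rot: [2.379, 2.048, -0.003]
force: [-0.4, 0.3, -0.8]
width: 1.001
gripper_force: 0.0
```

```bash
python3 look.py pics/v2.png
python3 - <<'E'
from h import *; from cell import arm
np.set_printoptions(precision=4,suppress=True)
d,P,s=wrist(arm); np.save("pics/w2.npy",P)
print(s["clock"],s["position"],s["ee_rot"],s["joints"])
cv2.imwrite("pics/w2.png",d["pixels"][:,:,::-1])
E
```

```text
293 angle hist (array([  0,   0,   4,   7,   2,   0,   0,   0,   2,  49, 173,  56,   0,
         0,   0,   0,   0,   0,   0,   0,   0,   0,   0,   0,   0,   0,
         0,   0,   0,   0,   0,   0,   0,   0,   0,   0]), array([  0,  10,  20,  30,  40,  50,  60,  70,  80,  90, 100, 110, 120,
       130, 140, 150, 160, 170, 180, 190, 200, 210, 220, 230, 240, 250,
       260, 270, 280, 290, 300, 310, 320, 330, 340, 350, 360]))
7.0 [ 0.5602 -0.1632  0.3204] [ 2.3761  2.0534 -0.0011] [-0.4305  0.3968  0.9     1.6138 -0.3197  1.2865  0.3767]
```

View pics/v2.png

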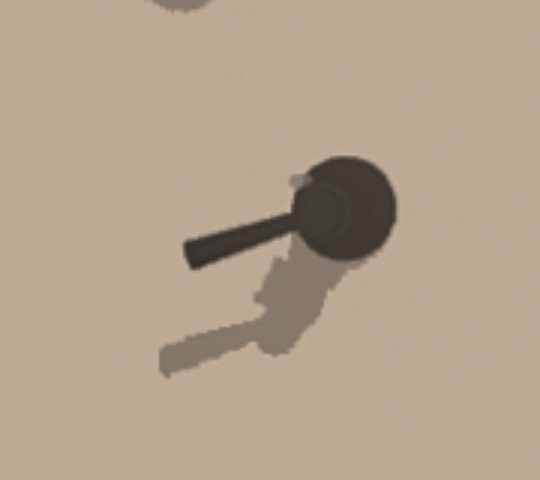

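View pics/w2.png

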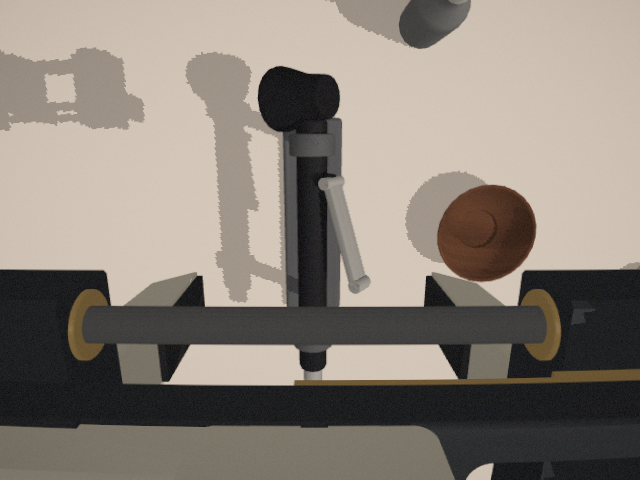

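The top crop shows the lever resting at about 104°, from the hub at (325,210) to its end at (190,255). The wrist view shows the collar at (312,145), the trigger hinge end at (325,182) and the bead at (360,284).

Run:
```python
from h import *
np.set_printoptions(precision=4,suppress=True)
P=np.load("pics/w2.npy")
Q=P[60:300,250:385].reshape(-1,3); Q=Q[Q[:,2]>.08]
# bar-aligned frame from rows: bar centre by row between cols 290..322
rows=[]
for v in list(range(196,300,8)):
    r=P[v,285:332]; m=(r[:,2]>.10); c=r[m]; rows.append([*(c[0,:2]+c[-1,:2])/2,c[:,2].max(),m.sum()])
rows=np.array(rows); print(rows)
f=np.polyfit(rows[:,1],rows[:,0],1); print("slope",f)
ey=np.array([f[0],1,0])/np.hypot(f[0],1); ex=np.array([ey[1],-ey[0],0]); o=np.array([np.polyval(f,-.18),-.18,0.115])
L=(Q-o)@np.stack([ex,ey,[0,0,1]],1)
# collars: width profile vs y
for y in np.arange(-.09,.12,.004):
    k=L[(abs(L[:,1]-y)<.002)&(L[:,0]<.022)]; t=L[(abs(L[:,1]-y)<.002)&(L[:,0]>.0)&(np.hypot(L[:,0],L[:,2])>.0165)]
    print(f"{y:.3f}",len(k), k[:,0].min().round(4) if len(k) else '', k[:,2].max().round(4) if len(k) else '', len(t), t.mean(0) if len(t) else '', t[:,[0,2]].max(0) if len(t) else '')
np.save("pics/L.npy",L); print(o,ex,ey)
```

```text
[[ 0.5614 -0.1483  0.1353 35.    ]
 [ 0.5604 -0.1546  0.1379 34.    ]
 [ 0.5594 -0.1613  0.1368 32.    ]
 [ 0.5565 -0.1698  0.1269 30.    ]
 [ 0.5554 -0.1768  0.1287 30.    ]
 [ 0.5543 -0.1841  0.1268 30.    ]
 [ 0.5532 -0.1914  0.127  30.    ]
 [ 0.5521 -0.1986  0.1273 30.    ]
 [ 0.5511 -0.2056  0.1276 30.    ]
 [ 0.5505 -0.213   0.1268 29.    ]
 [ 0.5494 -0.2204  0.1262 29.    ]
 [ 0.5483 -0.2282  0.1264 29.    ]
 [ 0.5472 -0.2356  0.127  28.    ]]
slope [0.1611 0.5846]
-0.090 0   0  
-0.086 0   0  
-0.082 0   0  
-0.078 0   0  
-0.074 0   0  
-0.070 0   0  
-0.066 0   0  
-0.062 16 -0.0121 0.0072 0  
-0.058 108 -0.0121 0.0126 0  
-0.054 120 -0.0121 0.012 0  
-0.050 129 -0.0121 0.0121 0  
-0.046 121 -0.0121 0.0127 0  
-0.042 126 -0.0121 0.0126 40 [ 0.036  -0.0411  0.0332] [0.0471 0.0367]
-0.038 124 -0.0121 0.0122 94 [ 0.0376 -0.0378  0.0326] [0.0477 0.0378]
-0.034 129 -0.0121 0.0126 130 [ 0.0386 -0.0338  0.0312] [0.0477 0.0387]
-0.030 129 -0.0131 0.0121 101 [ 0.0362 -0.0302  0.0293] [0.0453 0.0354]
-0.026 129 -0.0131 0.0124 95 [ 0.0347 -0.0261  0.0287] [0.0426 0.0341]
-0.022 136 -
[... 1569 characters left out ...]
.0179]
0.078 238 -0.0207 0.0191 48 [0.008  0.078  0.0127] [0.0169 0.017 ]
0.082 232 -0.0303 0.0182 14 [0.0059 0.0808 0.0137] [0.0168 0.0182]
0.086 272 -0.0377 0.0124 0  
0.090 303 -0.0403 0.0123 0  
0.094 337 -0.0424 0.0154 0  
0.098 439 -0.0437 0.0197 38 [0.0054 0.0986 0.015 ] [0.0179 0.0197]
0.102 411 -0.0445 0.0213 68 [0.0065 0.1021 0.0139] [0.0195 0.0213]
0.106 427 -0.0452 0.0221 64 [0.0084 0.106  0.0121] [0.0195 0.0221]
0.110 449 -0.045 0.023 70 [0.0089 0.11   0.0116] [0.0203 0.023 ]
0.114 428 -0.0451 0.0228 65 [0.0088 0.1139 0.0116] [0.0201 0.0228]
0.118 418 -0.045 0.021 63 [0.0073 0.118  0.0129] [0.0192 0.0206]
[ 0.5556 -0.18    0.115 ] [ 0.9873 -0.1591  0.    ] [0.1591 0.9873 0.    ]
```

Call:
arm_command:
  targets:
    - [[-0.0124, -0.0206, 0.0376, 0, 0, 0], [-0.0124, -0.0206, 0.0376, 0, 0, 0], [-0.0124, -0.0206, 0.0376, 0, 0, 0.005], [0, 0, 0, -0.157, 0, 0], [0, 0, 0, -0.157, 0, 0], [0, 0, 0, -0.157, 0, 0], [0, 0, 0, -0.157, 0, 0], [0, 0, 0, 0, 0, 0], [0, 0, 0, 0, 0, 0]]
  newtons: 40

```text
clock: 8.18
position: [0.5025, -0.1794, 0.2088]
ee_rot: [2.029, 1.779, 0.526]
force: [0.6, -0.1, 0.8]
width: 1.001
gripper_force: 0.0
```

```bash
cat > pose.py <<'E'
from h import *; from cell import arm
np.set_printoptions(precision=4,suppress=True)
s=arm.observe(); M=R.from_rotvec(s["ee_rot"]).as_matrix()
G=np.array([.5525,-.2013,.115]); th=np.deg2rad(36); c,n=np.cos(th),np.sin(th)
gx=np.array([.990*c,-.14*c,n]); gy=np.array([.14,.99,0]); gz=np.cross(gx,gy); F=np.stack([gx,gy,gz],1)
print(s["clock"],"tool axes in grip\n",F.T@M,"\nTCP in grip mm",1e3*F.T@(s["position"]-G),"force in grip",F.T@s["force"],s["width"],s["gripper_force"])
E
python3 pose.py
python3 - <<'E'
from h import *; from cell import arm
np.set_printoptions(precision=4,suppress=True)
d,P,s=wrist(arm); np.save("pics/w3.npy",P)
print(s["joints"])
cv2.imwrite("pics/w3.png",d["pixels"][:,:,::-1])
E
```

```text
8.175 tool axes in grip
 [[ 0.0008  0.9966 -0.0809]
 [ 0.9994  0.0016  0.0289]
 [ 0.0289 -0.0809 -0.9961]] 
TCP in grip mm [ 12.6185  14.7042 106.6972] force in grip [ 0.9112 -0.0526  0.2905] 1.0005720542913425 0.0
[-0.2496  0.1165  0.6438  2.3192 -0.8511  0.2914  1.0112]
```

View pics/w3.png

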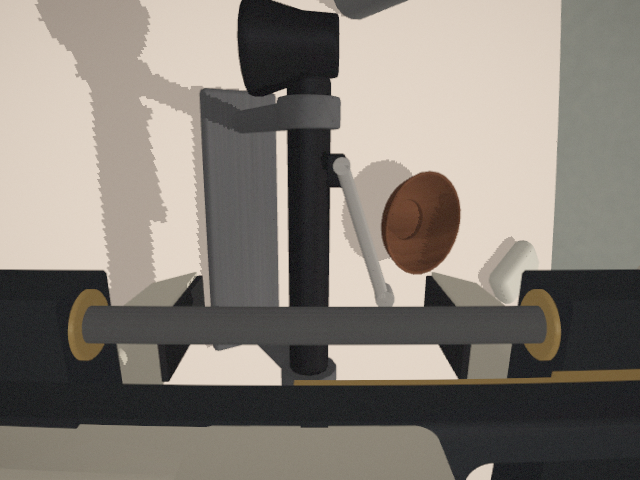

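The bar is at columns 288–330, the collar at row 110, the trigger hinge at (342,165) and the bead at (385,293). The tilt came out about 5° short. I'll refine the geometry from this closer view and correct it.

Call:
arm_command:
  targets:
    - [[-0.0063, -0.003, 0, -0.04, 0, 0], [-0.0063, -0.003, 0, -0.04, 0.029, 0], [0, 0, 0, 0, 0, 0]]

```text
clock: 8.6
position: [0.4959, -0.1909, 0.2049]
ee_rot: [1.991, 1.748, 0.595]
force: [0.5, -0.3, 0.5]
width: 1.001
gripper_force: 0.0
```

```bash
python3 pose.py
python3 - <<'E'
from h import *; from cell import arm
np.set_printoptions(precision=4,suppress=True)
print(arm.observe()["joints"])
P=np.load("pics/w3.npy")
G=np.array([.5525,-.2013,.115]); th=np.deg2rad(36); c,n=np.cos(th),np.sin(th)
gx=np.array([.990*c,-.14*c,n]); gy=np.array([.14,.99,0]); gz=np.cross(gx,gy); F=np.stack([gx,gy,gz],1)
L=(P[70:306,270:410].reshape(-1,3)-G)@F; L=L[(L[:,2]>-.02)&(L[:,2]<.04)&(abs(L[:,0])<.08)]
for y in np.arange(-.02,.115,.006):
    k=L[abs(L[:,1]-y)<.002]; b=k[(k[:,0]<.0145)&(k[:,2]>-.003)]; t=k[(k[:,0]>.0155)]
    bb=b[abs(b[:,0])<.006]
    print(f"{y:.3f} bar x {b[:,0].min()*1e3:.1f} {b[:,0].max()*1e3:.1f} top {np.median(bb[:,2])*1e3 if len(bb) else 0:.1f}", f"blade x {np.percentile(t[:,0],2)*1e3:.1f} {np.percentile(t[:,0],98)*1e3:.1f} z {np.percentile(t[:,2],[5,50,95])*1e3}" if len(t)>5 else '')
E
```

```text
8.6 tool axes in grip
 [[ 0.005   0.9997 -0.0183]
 [ 0.9988 -0.0042  0.0464]
 [ 0.0463 -0.0185 -0.9985]] 
TCP in grip mm [  6.3702   2.3388 106.475 ] force in grip [ 0.7275 -0.1981  0.137 ] 1.0005077407118934 0.0
[ 0.058   0.1197  0.3707  2.355  -1.2242  0.2592  1.423 ]
-0.020 bar x -14.1 11.6 top 11.0 blade x 42.1 51.3 z [6.8455 7.5646 8.6812]
-0.014 bar x -14.0 11.5 top 11.1 blade x 40.9 52.1 z [-0.4947  7.6305  9.1637]
-0.008 bar x -14.0 11.5 top 10.8 blade x 38.7 47.3 z [5.8471 7.5333 8.718 ]
-0.002 bar x -13.9 11.4 top 11.0 blade x 36.7 45.4 z [6.2999 7.5927 8.7768]
0.004 bar x -13.7 11.4 top 11.1 blade x 34.8 43.4 z [5.6427 7.6439 8.7167]
0.010 bar x -13.5 11.4 top 11.0 blade x 32.8 41.3 z [5.2076 7.5141 8.6283]
0.016 bar x -13.5 11.3 top 11.1 blade x 30.8 38.9 z [5.4156 7.6419 8.6269]
0.022 bar x -13.5 11.2 top 10.9 blade x 28.8 37.2 z [5.8348 7.5534 8.574 ]
0.028 bar x -13.4 11.2 top 10.9 blade x 26.8 35.2 z [5.6762 7.5369 8.9158]
0.034 bar x -14.1 11.7 top 11.0 blade x 24.9 33.3 z [5.8617 7.4219 8.5669]
0.040 bar x -13.9 11.6 top 10.9 blade x 22.6 31.4 z [6.1393 7.4216 8.4574]
0.046 bar x -13.8 11.6 top 11.0 blade x 20.7 29.5 z [5.9279 7.5107 8.7691]
0.052 bar x -13.7 14.1 top 11.0 blade x 15.8 27.0 z [2.346  7.3415 8.5237]
0.058 bar x -13.7 14.0 top 10.9 blade x 15.8 25.2 z [3.3839 7.2627 8.3596]
0.064 bar x -13.5 14.2 top 10.9 blade x 15.9 23.3 z [ 9.5621 10.5966 11.7351]
0.070 bar x -13.5 14.5 top 10.9 blade x 15.6 22.0 z [ 0.1444  3.9691 11.4977]
0.076 bar x -13.5 11.4 top 11.0 
0.082 bar x -13.8 11.3 top 10.9 
0.088 bar x -19.6 14.5 top 16.9 blade x 15.5 17.1 z [-1.4885  3.802   7.2456]
0.094 bar x -19.0 14.4 top 17.2 blade x 16.0 17.4 z [-3.0878  4.409   6.3593]
0.100 bar x -18.6 14.4 top 17.0 blade x 15.8 17.4 z [-2.9572  3.9108  6.3774]
0.106 bar x -23.8 11.7 top 10.9 
0.112 bar x -21.3 11.6 top 10.7
```

Call:
arm_command:
  targets:
    - [[0, 0.002, 0.02, 0, -0.046, 0], [0, 0, 0.02, 0, 0, 0], [0, 0, 0.02, 0, 0, 0], [0, 0, 0, 0, 0, 0]]

```text
clock: 9.1
position: [0.5343, -0.1963, 0.1708]
ee_rot: [1.998, 1.743, 0.54]
force: [-0.1, 0.2, -1.0]
width: 1.001
gripper_force: 0.0
```

```bash
python3 pose.py; python3 -c "
from cell import arm; print(arm.observe()['joints'].round(3))"
```

```text
9.1 tool axes in grip
 [[-0.0006  0.9992 -0.0382]
 [ 0.9998  0.001   0.0118]
 [ 0.0118 -0.0381 -0.999 ]] 
TCP in grip mm [17.6587  2.4514 56.0705] force in grip [-0.6789  0.1385 -0.7161] 1.0014984656067598 0.0
[ 0.34   0.242 -0.011  2.29  -1.314  0.118  1.473]
```

The tilt of 36° runs joints 5 and 6 into their limits this low. I'll back off and use about 15° of tilt, so the pad catches the blade's lower edge, then pull along the grip's -x.

Call:
arm_command:
  targets:
    - [[0, 0, -0.04, 0, 0, 0], [0, 0, 0, 0.11, 0, 0], [0, 0, 0, 0.11, 0, 0], [0, 0, 0, 0.11, 0, 0], [0, 0, 0, 0, 0, 0]]

```text
clock: 9.72
position: [0.5237, -0.1897, 0.1981]
ee_rot: [2.17, 1.92, 0.323]
force: [0.8, -0.3, -0.1]
width: 1.004
gripper_force: 0.0
```

```bash
cat >> pose.py <<'E'
b=np.deg2rad(21); D=np.array([[0,np.cos(b),-np.sin(b)],[1,0,0],[0,-np.sin(b),-np.cos(b)]]) # desired tool axes in grip
W=F@D; print("turn (tool)",R.from_matrix(M.T@W).as_rotvec())
for n,t in (("start",(7.1,2,3.9)),("contact",(1.5,2,6)),("pre",(7.1+.358*70,2,3.9+.934*70))):
    print(n,"shift in tool now",M.T@(G+F@(np.array(t)/1e3)-s["position"]),"in desired tool",W.T@(G+F@(np.array(t)/1e3)-s["position"]))
print(s["joints"].round(3), "force tool",(M.T@s["force"]).round(2))
E
python3 pose.py
```

```text
9.725 tool axes in grip
 [[-0.0078  0.9515 -0.3072]
 [ 0.9995  0.0149  0.0209]
 [ 0.0245 -0.3069 -0.9512]] 
TCP in grip mm [24.4827  7.4214 84.8935] force in grip [ 0.5733 -0.1688 -0.5451] 1.0036977772816673 0.0
turn (tool) [ 0.0543 -0.0205  0.0155]
start shift in tool now [-0.0073  0.0082  0.0823] in desired tool [-0.0054  0.0128  0.0818]
contact shift in tool now [-0.0072  0.0023  0.082 ] in desired tool [-0.0054  0.0068  0.0819]
pre shift in tool now [-0.0059  0.012   0.0124] in desired tool [-0.0054  0.0128  0.0119]
[-0.208  0.25   0.614  2.096 -0.44   0.575  0.587] force tool [-0.19  0.71  0.34]
```

Call:
arm_command:
  targets:
    - [[-0.006, 0.012, 0.012, 0.054, -0.02, 0.015], [0, 0, 0.02, 0, 0, 0], [0, 0, 0.02, 0, 0, 0], [0, 0, 0, 0, 0, 0]]

```text
clock: 10.22
position: [0.5446, -0.1991, 0.1493]
ee_rot: [2.221, 1.922, 0.254]
force: [0.4, 0.4, -0.4]
width: 1.001
gripper_force: 0.0
```

```bash
python3 pose.py
```

```text
10.225 tool axes in grip
 [[ 0.0041  0.9323 -0.3613]
 [ 0.9998 -0.0036  0.0022]
 [ 0.0008 -0.3612 -0.9322]] 
TCP in grip mm [13.5611  1.1196 32.485 ] force in grip [ 0.0599  0.4237 -0.482 ] 1.00106916837561 0.0
turn (tool) [-0.0032 -0.0022 -0.0036]
start shift in tool now [0.0008 0.0043 0.029 ] in desired tool [0.0009 0.0042 0.029 ]
contact shift in tool now [ 0.0008 -0.0017  0.0291] in desired tool [ 0.0009 -0.0018  0.0291]
pre shift in tool now [ 0.001  0.004 -0.041] in desired tool [ 0.0009  0.0042 -0.041 ]
[-0.152  0.383  0.567  2.054 -0.504  0.559  0.616] force tool [0.42 0.23 0.43]
```

Call:
arm_command:
  targets:
    - [[0.001, 0.005, 0, 0, 0, 0], [0, 0, 0.015, 0, 0, 0], [0, 0, 0.014, 0, 0, 0], [0, 0, 0, 0, 0, 0]]

```text
clock: 10.72
position: [0.5579, -0.1997, 0.1223]
ee_rot: [2.221, 1.924, 0.253]
force: [0.0, -0.3, 0.2]
width: 0.998
gripper_force: 0.0
```

```bash
python3 pose.py;  python3 - <<'E'
from h import *; from cell import arm
d=arm.get_image("side"); i=d["pixels"][:,:,::-1][180:420,180:440]; cv2.imwrite("pics/s2.png",cv2.resize(i,None,fx=2.4,fy=2.4,interpolation=cv2.INTER_CUBIC))
E
```

```text
10.725 tool axes in grip
 [[ 0.0035  0.932  -0.3622]
 [ 0.9998 -0.0028  0.0024]
 [ 0.0012 -0.3622 -0.9318]] 
TCP in grip mm [8.4521 2.3284 2.9073] force in grip [ 0.1617 -0.2471  0.0874] 0.9984520116910492 0.0
turn (tool) [-0.0042 -0.0024 -0.0028]
start shift in tool now [-0.0003 -0.0016 -0.0004] in desired tool [-0.0003 -0.0016 -0.0004]
contact shift in tool now [-0.0003 -0.0076 -0.0004] in desired tool [-0.0003 -0.0076 -0.0004]
pre shift in tool now [-0.0002 -0.0019 -0.0704] in desired tool [-0.0003 -0.0016 -0.0704]
[-0.111  0.44   0.517  2.047 -0.559  0.515  0.658] force tool [-0.25  0.12 -0.14]
```

View pics/s2.png

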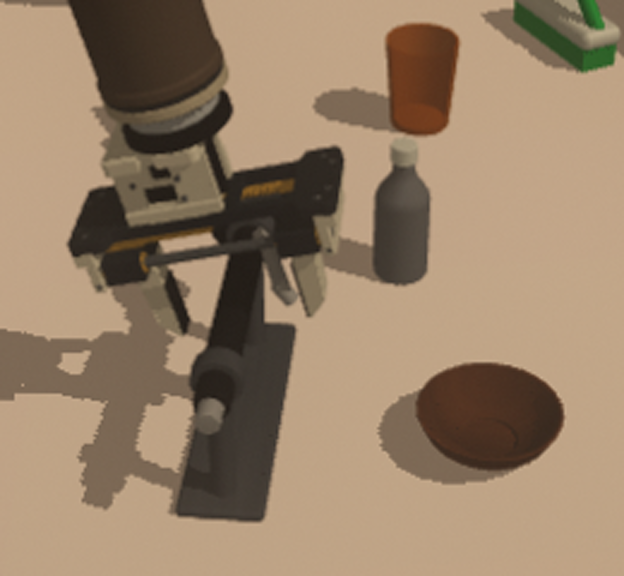

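The fingers straddle the bar at (240,280) with the trigger bead at (288,295) inside the far finger at (315,290); nothing else is near. Pulling now.

Call:
arm_command:
  targets:
    - [[0, -0.0019, 0.0007, 0, 0, 0], [0, -0.0019, 0.0007, 0, 0, 0], [0, -0.0019, 0.0007, 0, 0, 0], [0, -0.0019, 0.0007, 0, 0, 0], [0, -0.0019, 0.0007, 0, 0, 0]]

```text
clock: 11.4
position: [0.5513, -0.1993, 0.1187]
ee_rot: [2.217, 1.921, 0.256]
force: [4.0, -1.1, 2.0]
width: 0.998
gripper_force: 1.8
```

Call:
arm_command:
  targets:
    - [[0, -0.0019, 0.0007, 0, 0, 0], [0, -0.0019, 0.0007, 0, 0, 0], [0, -0.0019, 0.0007, 0, 0, 0]]

```text
clock: 11.78
position: [0.5463, -0.1989, 0.1151]
ee_rot: [2.218, 1.92, 0.255]
force: [5.5, -3.0, 2.4]
width: 1.0
gripper_force: 2.9
```

```bash
python3 pose.py
```

```text
11.775 tool axes in grip
 [[ 0.0032  0.9337 -0.3579]
 [ 0.9998 -0.0031  0.001 ]
 [-0.0002 -0.3578 -0.9335]] 
TCP in grip mm [-5.1395  1.5044  3.8547] force in grip [ 6.1396 -2.2247 -1.4863] 0.9998856629647753 2.8644132972112857
turn (tool) [ 0.0005 -0.001  -0.0031]
start shift in tool now [ 0.0005  0.0114 -0.0044] in desired tool [ 0.0005  0.0114 -0.0044]
contact shift in tool now [ 0.0005  0.0054 -0.0044] in desired tool [ 0.0005  0.0054 -0.0044]
pre shift in tool now [ 0.0006  0.0114 -0.0744] in desired tool [ 0.0005  0.0114 -0.0744]
[-0.097  0.432  0.499  2.082 -0.576  0.479  0.682] force tool [-2.21  6.27 -0.81]
```

Call:
arm_command:
  targets:
    - [[0, -0.0019, 0.0007, 0, 0, 0], [0, -0.0019, 0.0007, 0, 0, 0], [0, -0.0019, 0.0007, 0, 0, 0]]

```text
clock: 12.15
position: [0.5421, -0.199, 0.1121]
ee_rot: [2.217, 1.918, 0.256]
force: [7.3, -5.4, 1.9]
width: 0.999
gripper_force: 3.8
```

Call:
arm_command:
  targets:
    - [[0, -0.0014, 0.0005, 0, 0, 0], [0, -0.0014, 0.0005, 0, 0, 0]]

```text
clock: 12.4
position: [0.5401, -0.199, 0.1106]
ee_rot: [2.217, 1.917, 0.256]
force: [8.4, -6.3, 3.3]
width: 1.001
gripper_force: 4.2
```

```bash
python3 pose.py | grep -A1 TCP
```

```text
TCP in grip mm [-12.8125   0.5284   3.8775] force in grip [ 9.3696 -5.1154 -2.7   ] 1.000809919534578 4.247899043766665
turn (tool) [ 0.003   0.0005 -0.0039]
```

Call:
arm_command:
  targets:
    - [[0, -0.0014, 0.0005, 0, 0, 0], [0, -0.0014, 0.0005, 0, 0, 0]]

```text
clock: 12.65
position: [0.538, -0.1989, 0.1091]
ee_rot: [2.216, 1.917, 0.256]
force: [8.4, -6.9, 2.5]
width: 1.002
gripper_force: 4.7
```

Call:
arm_command:
  targets:
    - [[0, -0.0014, 0.0005, 0, 0, 0], [0, 0, 0, 0, 0, 0]]

```text
clock: 12.9
position: [0.5369, -0.1988, 0.1084]
ee_rot: [2.216, 1.916, 0.256]
force: [9.6, -6.9, 2.3]
width: 1.0
gripper_force: 4.9
```

```bash
python3 pose.py | grep -A1 TCP
```

```text
TCP in grip mm [-16.6618   0.2853   3.9227] force in grip [ 9.8649 -5.4503 -4.3106] 1.0000534807465495 4.9250221872352995
turn (tool) [ 0.004   0.001  -0.0041]
```

Call:
arm_command:
  targets:
    - [[0, -0.0014, 0.0005, 0, 0, 0], [0, 0, 0, 0, 0, 0]]

```text
clock: 13.15
position: [0.5359, -0.1987, 0.1077]
ee_rot: [2.216, 1.916, 0.257]
force: [9.8, -6.2, 2.0]
width: 1.007
gripper_force: 5.2
```

Call:
arm_command:
  targets:
    - [[0, -0.0014, 0.0005, 0, 0, 0], [0, 0, 0, 0, 0, 0]]

```text
clock: 13.4
position: [0.5349, -0.1986, 0.1069]
ee_rot: [2.215, 1.916, 0.257]
force: [11.3, -5.9, 3.0]
width: 0.998
gripper_force: 5.5
```

```bash
python3 pose.py | grep -A1 TCP
```

```text
TCP in grip mm [-19.1296   0.2004   3.9258] force in grip [11.5148 -4.2559 -4.6485] 0.9977603283778037 5.5269004963338375
turn (tool) [ 0.0048  0.0012 -0.0041]
```

Call:
arm_command:
  targets:
    - [[0, -0.0014, 0.0005, 0, 0, 0], [0, 0, 0, 0, 0, 0]]

```text
clock: 13.65
position: [0.534, -0.1985, 0.1063]
ee_rot: [2.215, 1.915, 0.257]
force: [11.3, -5.9, 2.7]
width: 1.0
gripper_force: 5.8
```

```bash
python3 pose.py | grep -A1 TCP
```

```text
TCP in grip mm [-20.2272   0.1687   3.9207] force in grip [11.2987 -4.295  -4.8726] 0.9998795755579278 5.843702908605337
turn (tool) [ 0.0054  0.0013 -0.0041]
```

Call:
arm_command:
  targets:
    - [[0, -0.0014, 0.0005, 0, 0, 0], [0, 0, 0, 0, 0, 0]]

```text
clock: 13.9
position: [0.5339, -0.1986, 0.1061]
ee_rot: [2.213, 1.915, 0.259]
force: [11.8, -6.3, 4.1]
width: 1.001
gripper_force: 6.9
```

```bash
python3 pose.py | grep -A1 TCP
```

```text
TCP in grip mm [-20.4726   0.0907   3.8177] force in grip [12.5495 -4.6037 -4.0737] 1.0012857489358649 6.948883384466171
turn (tool) [ 0.0074  0.0017 -0.0038]
```

The position has stalled with the force rising, so the trigger is on its stop. I'll add a small margin and hold.

Call:
arm_command:
  targets:
    - [[0, -0.0014, 0.0005, 0, 0, 0], [0, 0, 0, 0, 0, 0]]

```text
clock: 14.15
position: [0.5337, -0.1986, 0.1058]
ee_rot: [2.212, 1.914, 0.26]
force: [14.1, -6.4, 6.8]
width: 0.998
gripper_force: 8.2
```

```bash
python3 pose.py | grep -A1 TCP
python3 - <<'E'
from h import *; from cell import arm
d=arm.get_image("side"); i=d["pixels"][:,:,::-1][220:380,220:340]; cv2.imwrite("pics/s3.png",cv2.resize(i,None,fx=3.7,fy=3.7,interpolation=cv2.INTER_CUBIC))
E
```

```text
TCP in grip mm [-20.7228   0.0387   3.7084] force in grip [16.0419 -4.3884 -3.2191] 0.9983994949657068 8.184292986989021
turn (tool) [ 0.0094  0.002  -0.0036]
```

View pics/s3.png

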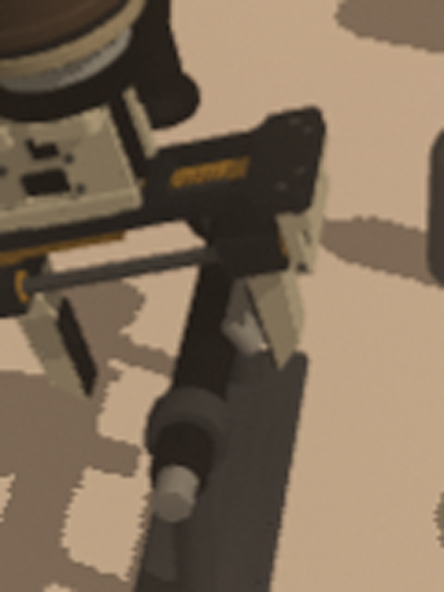

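The trigger lies against the bar: the bead is at (243,335), hard by the grip, with the finger on it. Holding.

Call:
arm_command:
  targets:
    - [[0, 0.0006, -0.0002, 0, 0, 0], [0, 0, 0, 0, 0, 0], [0, 0, 0, 0, 0, 0], [0, 0, 0, 0, 0, 0], [0, 0, 0, 0, 0, 0], [0, 0, 0, 0, 0, 0], [0, 0, 0, 0, 0, 0], [0, 0, 0, 0, 0, 0]]

```text
clock: 15.2
position: [0.5338, -0.1986, 0.1059]
ee_rot: [2.212, 1.914, 0.259]
force: [13.1, -5.6, 5.9]
width: 0.997
gripper_force: 7.6
```

Call:
arm_command:
  targets:
    - [[0, 0, 0, 0, 0, 0], [0, 0, 0, 0, 0, 0], [0, 0, 0, 0, 0, 0], [0, 0, 0, 0, 0, 0], [0, 0, 0, 0, 0, 0], [0, 0, 0, 0, 0, 0], [0, 0, 0, 0, 0, 0]]

```text
clock: 16.08
position: [0.5338, -0.1986, 0.1059]
ee_rot: [2.212, 1.914, 0.259]
force: [12.6, -6.5, 6.8]
width: 0.999
gripper_force: 7.6
```

Call:
arm_command:
  targets:
    - [[0, 0.0009, -0.00035, 0, 0, 0], [0, 0.0009, -0.00035, 0, 0, 0], [0, 0.0009, -0.00035, 0, 0, 0], [0, 0.0009, -0.00035, 0, 0, 0], [0, 0.0009, -0.00035, 0, 0, 0], [0, 0.0009, -0.00035, 0, 0, 0], [0, 0.0009, -0.00035, 0, 0, 0], [0, 0.0009, -0.00035, 0, 0, 0], [0, 0.0009, -0.00035, 0, 0, 0], [0, 0.0009, -0.00035, 0, 0, 0]]

```text
clock: 17.32
position: [0.5389, -0.1986, 0.11]
ee_rot: [2.216, 1.918, 0.256]
force: [9.2, -5.6, 0.5]
width: 1.004
gripper_force: 4.6
```

Call:
arm_command:
  targets:
    - [[0, 0.0009, -0.00035, 0, 0, 0], [0, 0.0009, -0.00035, 0, 0, 0], [0, 0.0009, -0.00035, 0, 0, 0], [0, 0.0009, -0.00035, 0, 0, 0], [0, 0.0009, -0.00035, 0, 0, 0], [0, 0.0009, -0.00035, 0, 0, 0], [0, 0.0009, -0.00035, 0, 0, 0], [0, 0.0009, -0.00035, 0, 0, 0], [0, 0.0009, -0.00035, 0, 0, 0], [0, 0.0009, -0.00035, 0, 0, 0]]

```text
clock: 18.58
position: [0.5455, -0.1981, 0.1148]
ee_rot: [2.217, 1.922, 0.256]
force: [6.4, -1.0, 0.7]
width: 1.0
gripper_force: 3.1
```

Call:
arm_command:
  targets:
    - [[0, 0.0009, -0.00035, 0, 0, 0], [0, 0.0009, -0.00035, 0, 0, 0], [0, 0.0009, -0.00035, 0, 0, 0], [0, 0.0009, -0.00035, 0, 0, 0], [0, 0.0009, -0.00035, 0, 0, 0], [0, 0.0009, -0.00035, 0, 0, 0], [0, 0.0009, -0.00035, 0, 0, 0], [0, 0.0009, -0.00035, 0, 0, 0], [0, 0.0009, -0.00035, 0, 0, 0], [0, 0.0009, -0.00035, 0, 0, 0]]

```text
clock: 19.82
position: [0.5519, -0.1987, 0.1199]
ee_rot: [2.219, 1.924, 0.254]
force: [2.8, 2.3, 0.6]
width: 0.998
gripper_force: 1.6
```

```bash
python3 pose.py | grep -A5 TCP
```

```text
TCP in grip mm [2.0811 2.4496 4.5581] force in grip [ 2.3777  2.6265 -0.9257] 0.9977707582871137 1.6320035455282778
turn (tool) [-0.0025 -0.0026 -0.0024]
start shift in tool now [-0.0004  0.0049 -0.0012] in desired tool [-0.0005  0.0049 -0.0012]
contact shift in tool now [-0.0004 -0.0011 -0.0011] in desired tool [-0.0005 -0.0011 -0.0011]
pre shift in tool now [-0.0003  0.0047 -0.0712] in desired tool [-0.0005  0.0049 -0.0712]
[-0.107  0.434  0.511  2.064 -0.565  0.5    0.668] force tool [2.63 2.55 0.01]
```

Almost at rest. I'll keep easing until free, then retreat.

Call:
arm_command:
  targets:
    - [[0, 0.0007, -0.0003, 0, 0, 0], [0, 0.0007, -0.0003, 0, 0, 0], [0, 0.0007, -0.0003, 0, 0, 0], [0, 0.0007, -0.0003, 0, 0, 0], [0, 0.0007, -0.0003, 0, 0, 0], [0, 0.0007, -0.0003, 0, 0, 0], [0, 0.0007, 0, 0, 0, 0], [0, 0.0007, 0, 0, 0, 0], [0, 0.001, 0, 0, 0, 0], [0, 0.001, 0, 0, 0, 0]]

```text
clock: 21.08
position: [0.559, -0.2, 0.1238]
ee_rot: [2.219, 1.923, 0.255]
force: [0.5, -0.2, 0.5]
width: 0.999
gripper_force: 0.0
```

```bash
python3 pose.py | grep -A5 TCP
```

```text
TCP in grip mm [10.1762  2.2054  3.4313] force in grip [ 0.7255 -0.1351  0.1508] 0.9987329808780929 0.0
turn (tool) [-0.0018 -0.0023 -0.0026]
start shift in tool now [-0.0002 -0.003   0.0007] in desired tool [-0.0002 -0.003   0.0007]
contact shift in tool now [-0.0002 -0.009   0.0007] in desired tool [-0.0002 -0.009   0.0007]
pre shift in tool now [-0.0001 -0.0032 -0.0693] in desired tool [-0.0002 -0.0031 -0.0693]
[-0.113  0.438  0.519  2.045 -0.559  0.515  0.657] force tool [-0.13  0.62 -0.4 ]
```

Call:
arm_command:
  targets:
    - [[0, 0, -0.02, 0, 0, 0], [0, 0, -0.03, 0, 0, 0], [0, 0, -0.04, 0, 0, 0], [0, 0, -0.05, 0, 0, 0], [0, 0, -0.05, 0, 0, 0], [0, 0, 0, 0, 0, 0]]

```text
clock: 21.82
position: [0.5116, -0.1945, 0.3112]
ee_rot: [2.216, 1.919, 0.262]
force: [-0.8, 0.7, -0.2]
width: 1.003
gripper_force: 0.0
```

```bash
cat > fin.py <<'E'
from h import *; from cell import arm
np.set_printoptions(precision=4,suppress=True)
hub=np.array([.5065,.1795])
A=pickle.load(open("pics/top.pkl","rb")); B=arm.get_image("top")
Q=cloud(B)[250:350,130:250].reshape(-1,3); l=Q[(Q[:,2]>.085)&(Q[:,2]<.109)]; r=np.linalg.norm(l[:,:2]-hub,axis=1); l=l[(r>.04)&(r<.085)]
print("lever deg",np.median(np.rad2deg(np.arctan2(l[:,1]-hub[1],l[:,0]-hub[0]))),len(l))
a,b=A["pixels"].astype(int),B["pixels"].astype(int)
for n,(u0,u1,v0,v1) in dict(lotion=(295,335,165,210),tumbler=(140,205,130,190),dish=(400,470,135,205),trigger=(388,452,236,260)).items(): print(n,"mean diff",abs(a-b)[v0:v1,u0:u1].mean())
d,P,s=wrist(arm); G=np.array([.5525,-.2013,.115]); th=np.deg2rad(36); c,n=np.cos(th),np.sin(th)
gx=np.array([.990*c,-.14*c,n]); gy=np.array([.14,.99,0]); F=np.stack([gx,gy,np.cross(gx,gy)],1)
L=(P[:300].reshape(-1,3)-G)@F; L=L[(L[:,2]>-.01)&(L[:,2]<.012)&(L[:,0]>.0155)&(L[:,0]<.07)]
for y in (-.008,.004,.016,.028,.04): k=L[abs(L[:,1]-y)<.002,0]; print(y,len(k),np.percentile(k,[2,98])*1e3 if len(k) else '')
print(s["clock"],s["position"],s["force"])
E
python3 fin.py
```

```text
lever deg 105.59818785444082 212
lotion mean diff 11.977222222222222
tumbler mean diff 11.378034188034189
dish mean diff 9.010544217687075
trigger mean diff 12.13064236111111
-0.008 75 [39.3059 47.4167]
0.004 81 [35.1203 43.594 ]
0.016 78 [31.1806 39.6673]
0.028 86 [27.3662 35.8229]
0.04 83 [23.0915 31.7861]
21.875 [ 0.5111 -0.1936  0.309 ] [ 0.6352 -0.5474 -0.5581]
```

```bash
python3 -c "
from cell import arm; print(arm.sign_off())"
```

```text
the job is handed in; nothing more can be done
None
```

The job is handed in, done in the order asked in about 22 s: valve lever pushed to its stop (at about 40 N, well over the 2 N it needs, as I stopped late), trigger held home about 2 s at 16 N or less and eased back over about 4 s, and toiletries untouched.

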